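Open the wash-out water valve and back it off a quarter turn

ROBOT

A 6-joint arm with a two-finger parallel gripper is mounted at the origin on the work surface. World frame = base frame: x ahead of the robot, y to its left, z up, the work surface at z = 0. Lengths are in m, angles in degrees, forces in N, time in s.
With the tool pointing down it reaches from about 0.4 to 0.825 m from the base axis. Payload 7 kg.
Tool frame: the origin (TCP) lies on the centre line of the jaws, within the pads' length; the fingertips stand 11 mm ahead of it and the grasp point (between the pads) lies 8 mm behind it; z points along the fingers, y is the line along which they close (so a half turn about z gives the same grasp; the last joint's range is limited). The gripper opens to 88 mm and grips with 3 to 60 N. Pads are 19 mm wide; open, the fingers measure 130 mm over their backs; the gripper's body (78 mm by 193 mm) begins 47 mm behind the grasp point.
Start: joints at [82.111, 20.546, 0.682, 0, -70.136, -16.507], TCP at [0.279, 0.615, 0.238] pointing down, gripper open.
Joint ranges: [-176.03, 176.03], [-82.01, 121.73], [-58.28, 71.71], [-173.87, 95.51], [-174.79, -0.11], [-173.66, 173.66]. Speed limits (degrees/s): [136.94, 136.94, 172.46, 180, 180, 180].

INTERFACE

Orientations are given as [roll, pitch, yaw] about the fixed x, y, z axes, in that order (R = Rz(yaw) Ry(pitch) Rx(roll)).
In Python, from plant import r, capture, camera_model, job gives the robot as it stands.
- The arm moves only by the tool drive_tool, never from a script. Its argument "increments" is a list that holds one entry, the list of rows, each a list of 5 numbers: the gripper's target within -1 to 1 (fully open at 1, half-way at 0, shut at -1), then the shift along the tool's x, y, z scaled (see below), then the turn about the tool's z scaled (see below). In form: [[[gripper, tx, ty, tz, roll], ...]]. A call has 1 to 5 rows; each row is the pose to reach, as a shift and turn from the pose commanded when the call began, along the tool's axes at that moment, turning the shorter way round; what a row does not reach only later rows make up. The controller multiplies each number of a shift by 120 mm and each number of a turn by 360 degrees. A row lasts 1/8 s, in which the tool goes at most 62.5 mm and 10.7 degrees, less where a joint would pass 70% of its speed; a pose out of reach is approached as far as the arm can. A call with a number of a shift or a turn outside -1 to 1 is refused whole. A call with a gripper value outside its range is refused whole. The fingers move at their own pace and stop on an object; "squeeze" is the grip in N (left out, the last holds). Time passes only in rows, so rows that repeat a pose let the fingers close. It gives the time, the measured TCP pose, the force, the opening and the grip force at its end, in the units of the state.
- r.get_state(): the state, without advancing time (a new reading comes with each control period).
- capture(name): name is "side" or "top" or "wrist"; returns the picture (400x640x3 uint8, red, green, blue); there is no depth.
- camera_model(name): a dict with "camera_matrix" (3x3 intrinsics, pixels), "rvec" (rotation vector, rad) and "tvec" (3), from world to camera coordinates, as OpenCV has them. Camera axes: x right, y down, z forward; pixel columns grow to the right and rows downward; lengths in m; the calibration is good to about 2 mm. The wrist camera is an equidistant fisheye: a pixel r from the principal point sees the ray r / f radians off the axis. A picture is of the moment at which its call begins: read the wrist's pose just before it. camera_model takes no time and is no camera call; for the wrist camera it gives the pose at the moment of the call.
- job.close_job(): hands the job in; it is judged then, once.
The state is a dict: "time_s": time; "joints": joint angles; "qd": joint speeds; "joint_torque": joint torques, N m; "tcp_pos": TCP position; "eef_rot": TCP orientation; "contact_force": force on the tool from outside, world axes, zero at the start; "moment": the same for the moment, N m; "gripper_width": finger opening in m; "gripper_force": force on a finger pad.
Only numpy, scipy, OpenCV 4.12 (cv2) and the standard library are available. Lean on these libraries where they do the work, as an engineer would, in place of code of your own. Each camera call takes 0.05 s, during which the arm holds its last target. There are 200 camera calls.

TASK

The gate valve that feeds the studio's wash-out trough stands part open with its red handwheel taken off and lying on the bench. Fit the handwheel fully home on the valve's square spindle and let go of it, then crank the valve open (anticlockwise from above) until you feel the fully-open stop, and back it off a quarter turn so that it cannot jam. Leave the handwheel seated on the valve, and leave the paint things on the bench as they stand.

Things in the scene. Friction and masses are not known exactly. Their poses are not given: they have to be found in the camera images.
- handwheel: Loose red dished handwheel, 136 mm over the rim, 0.5 kg, lying flat on the bench right way up. Origin: centre of the hub's underside, level with the rim's underside; z up along the hub; x from the hub to the handle. Rim: 16 mm bar on a 60 mm radius; three spokes at 0, 120 and 240 degrees from x, tops 22 mm high at most. Fully home, its origin lies on spindle_seat, its play there 5 degrees either way.
- hub_grip (a point): Where to grasp the handwheel's hub, on its axis 47 mm above its origin: a plain round boss of 34 mm diameter between 28 and 58 mm height (39 mm wide below that). Close the fingers square to the handle's direction, so that they clear the handle. Underneath, the hub has a square socket, 17.4 mm wide and 27 mm deep, its flats square to the wheel's x and y.
- handle_grip (a point): Mid-height of the black revolving handle on the handwheel's rim: an upright cylinder of 25 mm diameter, 19 to 75 mm above the wheel's origin, 60 mm from the hub's axis; this point is 50 mm above the origin. It spins freely on its upright pin, so a gripper holding it can go round in a circle without turning.
- spindle_seat (a point): On the axis of the valve's upright spindle, on the shoulder where the hub rests, 165 mm above the bench; turns with the spindle, which does not rise. Above it stands a steel square, 16 mm wide, straight for 16 mm, then tapering to 9 mm at its tip 24 mm up. x and y are the normals of the square's flats, z up.
- spindle (a joint): Turn of the valve's spindle, rad: 0 is shut, it grows as the valve opens (anticlockwise from above). It is five turns from shut to the hard fully-open stop, and it starts roughly three turns open (varies). It turns against about 0.2 N m of packing friction (3 to 5 N at the handle) and stays where it is left.
- valve: Fixed brass gate valve on a copper pipe that comes up through the bench and goes down again; origin on the bench under the spindle's axis, x along the pipe. The elbows stand 135 mm either side and the whole is 88 mm wide at the flanges; pipe, nuts and a small dial gauge all stay below 155 mm.
- paint_tin: Bystander: round metal paint tin with an orange band, 95 mm diameter, 112 mm tall, 0.8 kg; origin at the centre of its underside.
- paint_bottle: Bystander: yellow squeeze bottle with a red nozzle, 60 mm diameter, 140 mm tall; origin at the centre of its underside.
- medium_jar: Bystander: amber glass jar with a black cap, 64 mm diameter, 85 mm tall; origin at the centre of its underside.
- palette_knife: Bystander: broad-bladed palette knife (scraper) with a wooden handle, 200 mm long, lying flat on the bench between the valve and the handwheel, pointing away from the robot; origin at its middle, x along it.

How it is judged (in metres and radians):
On the way, in this order (a step that is already met when the one before it is completed fails the run):
1. the handwheel sits fully home on the square spindle and has been let go (horizontal distance between handwheel and spindle_seat below 0.003 m and z of handwheel in the frame of spindle_seat between -0.003 and 0.003 m and angle between handwheel's own z axis and vertical below 0.08 rad and contact force between the fingers and handwheel below 0.2 N), for 0.2 s.
2. the valve is cranked open against its fully-open stop (value of joint spindle above 31.32 rad), for 0.05 s.
At the end, for the whole second after the job is handed in: The spindle stands a quarter turn short of the fully-open stop (66 to 114 degrees back from it), at rest; the handwheel is still seated fully home on the spindle (within 3 mm of the seat in height and sideways, tilted less than 0.08 rad) and at rest (value of joint spindle between 29.43 and 30.26 rad and velocity of joint spindle between -0.05 and 0.05 rad/s and horizontal distance between handwheel and spindle_seat below 0.003 m and z of handwheel in the frame of spindle_seat between -0.003 and 0.003 m and angle between handwheel's own z axis and vertical below 0.08 rad and linear speed of handwheel below 0.02 m/s); the robot touches nothing.
It fails at once if a bystander (tin, bottle, jar or palette knife) is shifted by more than 30 mm or knocked over (distance of any of paint_tin, paint_bottle, medium_jar, palette_knife from where it was at the start of the episode above 0.03 m or angle between any of paint_tin, paint_bottle, medium_jar's own z axis and vertical above 0.5 rad).
It also fails if it takes over 72 s, if anything falls off the work surface, if the arm or the gripper's body presses on something with over 40 N, if the wrist force passes 120 N, or if a joint passes its speed limit or range.

## Working session

There is one attempt and no reset: what is moved stays moved. The work goes in short steps, Python scripts to look and compute and a tool call to move; the robot and the scene stay as the last step left them, time stands still between calls to the robot, and variables do not carry over. Pictures are saved under pics/ and viewed, at most 10 in all, crops included, and the job is handed in when it is done.

Besides the shell and the picture viewer there is one more tool, called after "Call:" as a command line: name --argument value ..., lists and objects as JSON in quotes. drive_tool: Moves the arm, as the interface text tells. Its arguments: {"type":"object","properties":{"increments":{"type":"array"},"squeeze":{"type":"number"}},"required":["increments"]}

```bash
mkdir -p pics; ls; python3 - <<'E'
from plant import r,capture,camera_model,job
import cv2,numpy as np
print(r.get_state())
for n in("side","top","wrist"):
    m=camera_model(n);print(n,m)
    cv2.imwrite(f"pics/{n}0.png",capture(n)[:,:,::-1])
E
```

```text
pics
{'time_s': 0.0, 'joints': array([ 8.21111355e+01,  2.05920457e+01,  6.32074963e-01, -1.91584094e-02,
       -7.01351521e+01, -1.65064471e+01]), 'qd': array([ 0.01177674, -0.0135609 ,  0.04734851,  0.08186808, -0.03054921,
        0.04071281]), 'joint_torque': array([-7.85475295e-04, -5.82718956e+01,  2.93055832e+01,  6.99716449e+00,
        6.88796034e-03, -1.61645589e-04]), 'tcp_pos': array([0.27863285, 0.61428121, 0.2366059 ]), 'eef_rot': array([ 1.79903680e+02, -9.76142317e-03, -2.44018284e+01]), 'contact_force': array([ 0.1116597 , -0.02008733,  0.05253744]), 'moment': array([-0.02128319,  0.00672489,  0.05997902]), 'gripper_force': 0.0, 'gripper_width': 0.08753603405105215}
side {'camera_matrix': array([[413.88081706,   0.        , 321.73345249],
       [  0.        , 413.88081706, 196.81432633],
       [  0.        ,   0.        ,   1.        ]]), 'rvec': array([ 2.11777012, -0.53160202,  0.31210146]), 'tvec': array([-0.54020682,  0.25808513,  0.91651515])}
top {'camera_matrix': array([[499.53267288,   0.        , 311.40693077],
       [  0.        , 499.53267288, 192.59595173],
       [  0.        ,   0.        ,   1.        ]]), 'rvec': array([ 2.15009806, -2.13074874,  0.14123746]), 'tvec': array([0.01177266, 0.62121257, 1.43538704])}
wrist {'camera_matrix': array([[309.70691629,   0.        , 321.13179786],
       [  0.        , 309.70691629, 198.80551787],
       [  0.        ,   0.        ,   1.        ]]), 'rvec': array([-1.60347116,  2.4875745 ,  0.3664898 ]), 'tvec': array([ 0.67381161, -0.0360798 ,  0.39168667])}
```

View pics/top0.png

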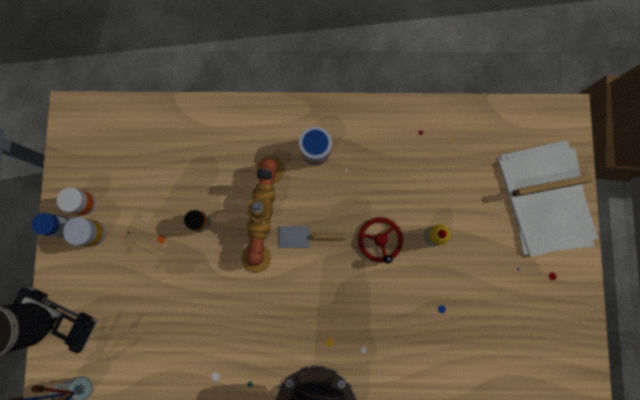

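View pics/side0.png

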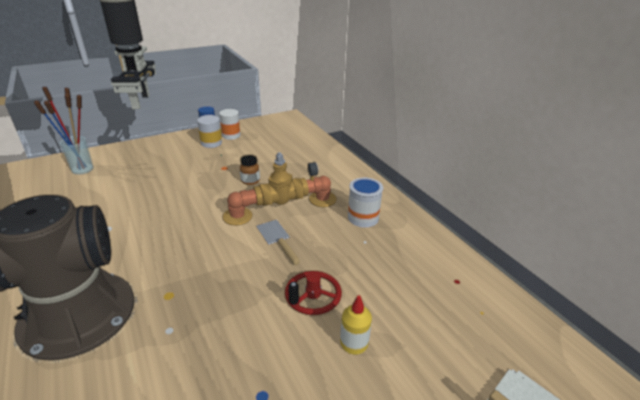

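The top view has the hub near (382,240), the handle near (388,259) and the spindle near (257,208). In the side view the hub is near (313,285), the handle near (293,293) and the spindle near (280,160). I'll enlarge these areas.

```bash
python3 - <<'E'
import cv2,numpy as np
t=cv2.imread("pics/top0.png");s=cv2.imread("pics/side0.png")
def c(im,x,y,w,h,k):
    return cv2.convertScaleAbs(cv2.resize(im[y:y+h,x:x+w],None,fx=k,fy=k,interpolation=cv2.INTER_CUBIC),alpha=1.3)
a=np.hstack([c(t,350,205,65,50*1+10,6)[:, :390],c(t,225,175,65,60,6)])
b=np.hstack([c(s,280,260,65,60,6),c(s,248,145,65,60,6)])
cv2.imwrite("pics/crop1.png",np.vstack([a[:360],b[:360]])[:, :][:720]) 
im=np.vstack([a,b]); print(im.shape)
cv2.imwrite("pics/crop1.png",cv2.resize(im,(650,600),interpolation=cv2.INTER_AREA))
E
```

```text
(720, 780, 3)
```

View pics/crop1.png

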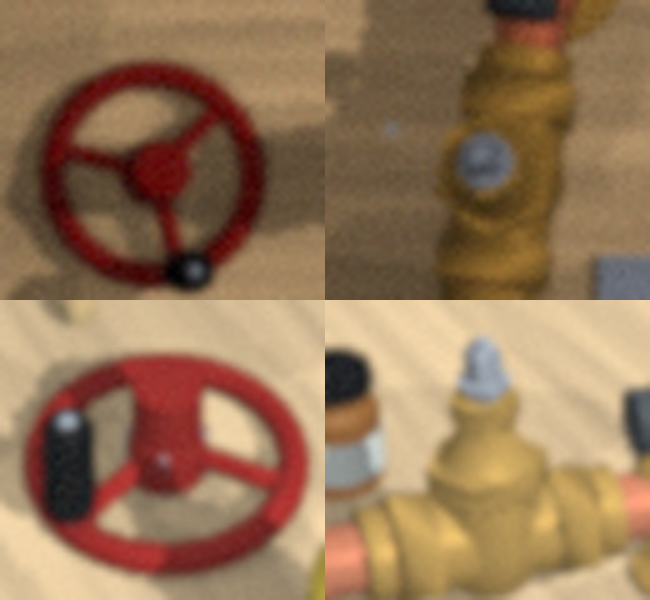

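Crop scale is 5. Readings in the top view: rim centre (380.8,239.8), hub top (382,238.6), handle top (388.2,258.8), spindle (257,206.6). Readings in the side view: hub top (313.4,275.5), handle top (293.6,282.5), spindle tip (279.4,153), shoulder (279.4,164.5).

```bash
cat >h.py <<'E'
import cv2,numpy as np
from plant import r,capture,camera_model,job
def ray(n,uv,m=None):
    m=m or camera_model(n);K=m["camera_matrix"];R=cv2.Rodrigues(np.array(m["rvec"]))[0];t=np.array(m["tvec"]).ravel()
    x=(uv[0]-K[0,2])/K[0,0];y=(uv[1]-K[1,2])/K[1,1]
    if n=="wrist":
        a=np.hypot(x,y);d=np.array([x/a*np.sin(a),y/a*np.sin(a),np.cos(a)]) if a>1e-9 else np.array([0,0,1.])
    else: d=np.array([x,y,1]);d/=np.linalg.norm(d)
    return -R.T@t,R.T@d
def atz(n,uv,z,m=None):
    c,d=ray(n,uv,m);return c+d*(z-c[2])/d[2]
def tri(*rays):
    A=sum(np.eye(3)-np.outer(d,d) for c,d in rays);b=sum((np.eye(3)-np.outer(d,d))@c for c,d in rays)
    p=np.linalg.solve(A,b);return p,[np.linalg.norm((np.eye(3)-np.outer(d,d))@(p-c)) for c,d in rays]
def proj(n,P,m=None):
    m=m or camera_model(n);K=m["camera_matrix"];R=cv2.Rodrigues(np.array(m["rvec"]))[0];t=np.array(m["tvec"]).ravel()
    out=[]
    for p in np.atleast_2d(P):
        q=R@p+t
        if n=="wrist":
            h=np.hypot(q[0],q[1]);a=np.arctan2(h,q[2]);xy=q[:2]/h*a
        else: xy=q[:2]/q[2]
        out.append(K[:2,:2]@xy+K[:2,2])
    return np.array(out)
E
python3 - <<'E'
from h import *
np.set_printoptions(precision=4,suppress=True)
print("hubtop",tri(ray("top",(382,238.6)),ray("side",(313.4,275.5))))
print("handtop",tri(ray("top",(388.4,258.8)),ray("side",(293.6,282.5))))
print("tip",tri(ray("top",(257,206.6)),ray("side",(279.4,153))))
print("rimc@.008",atz("top",(380.8,239.8),.008),"hub@.058",atz("top",(382,238.6),.058),"handle@.075",atz("top",(388.2,258.8),.075))
print("tip@.189",atz("top",(257,206.6),.189),atz("side",(279.4,153),.189),"should",atz("side",(279.4,164.5),.165))
print("pipe ends",atz("top",(256,256),.06),atz("top",(269,165),.06))
E
```

```text
hubtop (array([ 0.4878, -0.189 ,  0.058 ]), [np.float64(0.0015369020202548307), np.float64(0.0015369020202548956)])
handtop (array([ 0.4301, -0.2043,  0.0768]), [np.float64(0.0019429058475661607), np.float64(0.0019429058475661759)])
tip (array([0.5629, 0.1593, 0.1899]), [np.float64(0.0018347832825092829), np.float64(0.0018347832825092694)])
rimc@.008 [ 0.4854 -0.1912  0.008 ] hub@.058 [ 0.4863 -0.1884  0.058 ] handle@.075 [ 0.4283 -0.2032  0.075 ]
tip@.189 [0.5612 0.1601 0.189 ] [0.5653 0.1604 0.189 ] should [0.5553 0.14   0.165 ]
pipe ends [0.4328 0.1752 0.06  ] [0.7004 0.1436 0.06  ]
```

```bash
cat >>h.py <<'E'
from scipy.spatial.transform import Rotation as Ro
def cam_in_tool():
    s=r.get_state();m=camera_model("wrist");R=cv2.Rodrigues(np.array(m["rvec"]))[0];c=-R.T@np.array(m["tvec"]).ravel()
    T=Ro.from_euler("xyz",s["eef_rot"],degrees=True).as_matrix();return T.T@(c-s["tcp_pos"]),T.T@R.T
def go(x,y,z,yaw,frm=None):
    s=r.get_state();p,yw=(s["tcp_pos"],s["eef_rot"][2]) if frm is None else (np.array(frm[:3]),frm[3])
    T=Ro.from_euler("xyz",[180,0,yw],degrees=True).as_matrix()
    d=T.T@(np.array([x,y,z])-p);dy=(yaw-yw+180)%360-180
    print("t",s["time_s"],"tcp",s["tcp_pos"],"yaw",yw,"shift units",np.round(d/.12,4),"roll units",round(-dy/360,4))
E
python3 - <<'E'
from h import *
np.set_printoptions(precision=4,suppress=True)
print(cam_in_tool());go(.487,-.189,.237,14.5);go(.563,.16,.30,-24.4)
E
```

```text
(array([ 0.0785,  0.0005, -0.1479]), array([[ 0.0004, -0.9573, -0.2892],
       [ 1.    ,  0.0005, -0.0003],
       [ 0.0004, -0.2892,  0.9573]]))
t 0.15 tcp [0.2787 0.6144 0.2368] yaw -24.40265622072976 shift units [ 4.347   5.3796 -0.0014] roll units -0.1081
t 0.15 tcp [0.2787 0.6144 0.2368] yaw -24.40265622072976 shift units [ 3.7222  2.4694 -0.5264] roll units -0.0
```

View pics/wrist0.png

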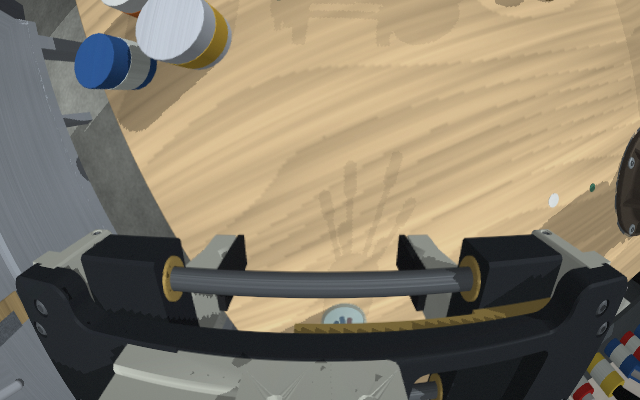

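The wrist view shows only the bench and the jaws. I'll move the camera to above the spindle.

Call:
drive_tool --increments '[[[1,0.385,0.31,0,0],[1,0.77,0.62,0,0]]]'

```text
time_s: 0.4
tcp_pos: [0.3324, 0.5076, 0.2367]
eef_rot: [179.9, -0.0, -24.3]
contact_force: [0.4, -0.6, 0.5]
gripper_width: 0.0874
gripper_force: 0.0
```

Call:
drive_tool --increments '[[[1,0.385,0.31,0,0],[1,0.77,0.62,0,0]]]'

```text
time_s: 0.65
tcp_pos: [0.3861, 0.401, 0.2374]
eef_rot: [180.0, -0.0, -24.4]
contact_force: [0.4, 1.0, 0.1]
gripper_width: 0.0876
gripper_force: 0.0
```

Call:
drive_tool --increments '[[[1,0.385,0.31,0,0],[1,0.77,0.62,0,0]]]'

```text
time_s: 0.9
tcp_pos: [0.4395, 0.2951, 0.2376]
eef_rot: [-180.0, -0.0, -24.4]
contact_force: [0.4, 0.8, -0.3]
gripper_width: 0.0878
gripper_force: 0.0
```

Call:
drive_tool --increments '[[[1,0.385,0.31,0,0],[1,0.74,0.61,0.14,0],[1,0.74,0.61,0.14,0],[1,0.74,0.61,0.14,0]]]'

```text
time_s: 1.4
tcp_pos: [0.4898, 0.1934, 0.2208]
eef_rot: [180.0, 0.0, -24.5]
contact_force: [0.9, 0.3, -0.4]
gripper_width: 0.0878
gripper_force: 0.0
```

```bash
python3 - <<'E'
from h import *
np.set_printoptions(precision=4,suppress=True)
s=r.get_state();m=camera_model("wrist");im=capture("wrist")[:,:,::-1]
import pickle;pickle.dump(m,open("w1.pkl","wb"));cv2.imwrite("pics/w1.png",im)
u,v=proj("wrist",[.563,.16,.189],m)[0];print(s["time_s"],s["tcp_pos"],s["eef_rot"],s["joints"],u,v,s["contact_force"])
x,y=int(u)-50,max(int(v)-40,0);print("offset",x,y)
cv2.imwrite("pics/w1c.png",cv2.resize(im[y:y+80,x:x+100],None,fx=7,fy=7,interpolation=cv2.INTER_CUBIC))
E
```

```text
1.4 [0.4898 0.1934 0.2208] [179.9965   0.0015 -24.4625] [ 42.9001   7.2625 -19.3654  -0.     -63.376   22.6375] 320.44455534001975 104.60663672291871 [ 0.862   0.3483 -0.3822]
offset 270 64
```

View pics/w1c.png

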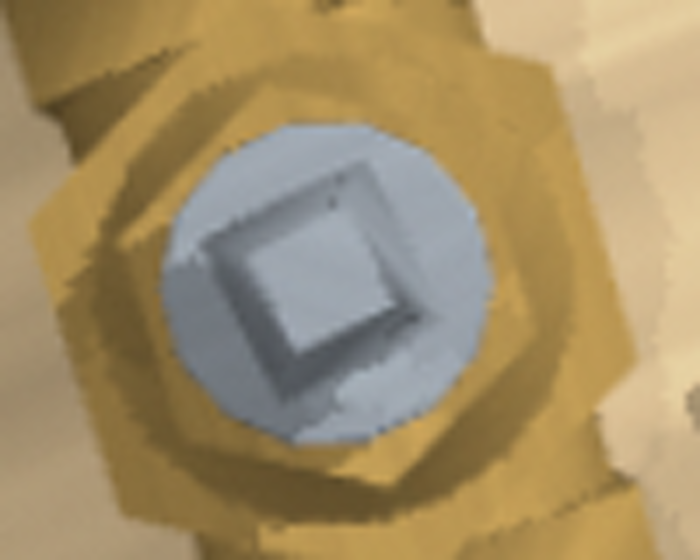

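The spindle square is clear. In the crop its tip corners are (247,262), (350,217), (398,303), (295,355), its outer corners (210,240), (365,165), (430,318), (285,398), and the shoulder disc is centred at (328,282).

```bash
python3 - <<'E'
from h import *
import pickle
np.set_printoptions(precision=4,suppress=True)
m=pickle.load(open("w1.pkl","rb"))
f=lambda p:((p[0]+.5)/7-.5+270,(p[1]+.5)/7-.5+64)
for nm,z,C in(("tip",.189,[(247,262),(350,217),(398,303),(295,355)]),("outer",.181,[(210,240),(365,165),(430,318),(285,398)])):
    P=np.array([atz("wrist",f(c),z,m) for c in C]);print(nm,P.mean(0))
    for i in range(4):
        d=P[(i+1)%4]-P[i];print("  len",np.linalg.norm(d),"ang mod90",np.degrees(np.arctan2(d[1],d[0]))%90)
print("disc",atz("wrist",f((328,282)),.165,m))
c=np.array([f((322,284))])[0]
print("tri tip top/side/wrist",tri(ray("top",(257,206.6)),ray("side",(279.4,153)),ray("wrist",c,m)))
go(.487-.08*np.cos(np.radians(14.5)),-.189-.08*np.sin(np.radians(14.5)),.19,14.5)
E
```

```text
tip [0.5644 0.1624 0.189 ]
  len 0.009178382072253062 ang mod90 89.21941815422029
  len 0.00813328563019157 ang mod90 4.355788646393734
  len 0.009460883725554167 ang mod90 2.5989100439883686
  len 0.00867065843259633 ang mod90 2.274398910037767
outer [0.5649 0.1623 0.181 ]
  len 0.014682341484150143 ang mod90 1.4589862181684339
  len 0.014362451170375119 ang mod90 88.30472592571999
  len 0.014212126005850255 ang mod90 4.7401816353402495
  len 0.015157048269989558 ang mod90 0.33707623581133594
disc [0.5648 0.1621 0.165 ]
tri tip top/side/wrist (array([0.5637, 0.161 , 0.1885]), [np.float64(0.002555117171791641), np.float64(0.0017725620590029344), np.float64(0.0015469083393121993)])
t 1.45 tcp [0.4897 0.1941 0.2209] yaw -24.388751785721666 shift units [0.7784 3.3354 0.2578] roll units -0.108
```

Call:
drive_tool --increments '[[[1,0.12,0.167,0,0.0295],[1,0.24,0.333,0,0.059],[1,0.36,0.5,0,0.0885],[1,0.48,0.667,0,0.118],[1,0.604,0.833,0,0.1475]]]'

```text
time_s: 2.08
tcp_pos: [0.5146, 0.0735, 0.2212]
eef_rot: [-180.0, 0.0, -77.7]
contact_force: [0.2, -0.9, 0.1]
gripper_width: 0.0875
gripper_force: 0.0
```

Call:
drive_tool --increments '[[[1,0.2,0,0,0.0295],[1,0.4,0,0,0.059],[1,0.6,0,0,0.0885],[1,0.8,0,0,0.118],[1,1.0,0,0,0.1475]]]'

```text
time_s: 2.7
tcp_pos: [0.5409, -0.0437, 0.2211]
eef_rot: [-180.0, 0.0, -130.8]
contact_force: [-0.2, -0.9, -0.0]
gripper_width: 0.0873
gripper_force: 0.0
```

Call:
drive_tool --increments '[[[1,0.17,-0.2,0.03,0.028],[1,0.33,-0.4,0.06,0.056],[1,0.5,-0.6,0.09,0.084],[1,0.66,-0.83,0.09,0.097],[1,0.66,-0.83,0.09,0.097]]]'

```text
time_s: 3.32
tcp_pos: [0.5654, -0.1697, 0.2098]
eef_rot: [-180.0, -0.0, -165.6]
contact_force: [0.0, 0.6, -0.1]
gripper_width: 0.0876
gripper_force: 0.0
```

```bash
python3 - <<'E'
from h import *
np.set_printoptions(precision=4,suppress=True)
s=r.get_state();m=camera_model("wrist");im=capture("wrist")[:,:,::-1]
import pickle;pickle.dump(m,open("w2.pkl","wb"));cv2.imwrite("pics/w2.png",im)
print(s["time_s"],s["tcp_pos"],s["eef_rot"],s["joints"],s["contact_force"],proj("wrist",[[.487,-.189,.058],[.43,-.204,.075]],m))
cv2.imwrite("pics/w2c.png",cv2.resize(im[0:240,180:500],None,fx=2.5,fy=2.5,interpolation=cv2.INTER_CUBIC))
E
```

```text
3.325 [ 0.5654 -0.1697  0.2098] [-179.9891   -0.0087 -165.568 ] [  2.2568  13.7619 -12.6687   0.0139 -63.5757 -77.831 ] [ 0.0371  0.5653 -0.1134] [[322.5425 105.6897]
 [322.3014  42.0111]]
```

View pics/w2c.png

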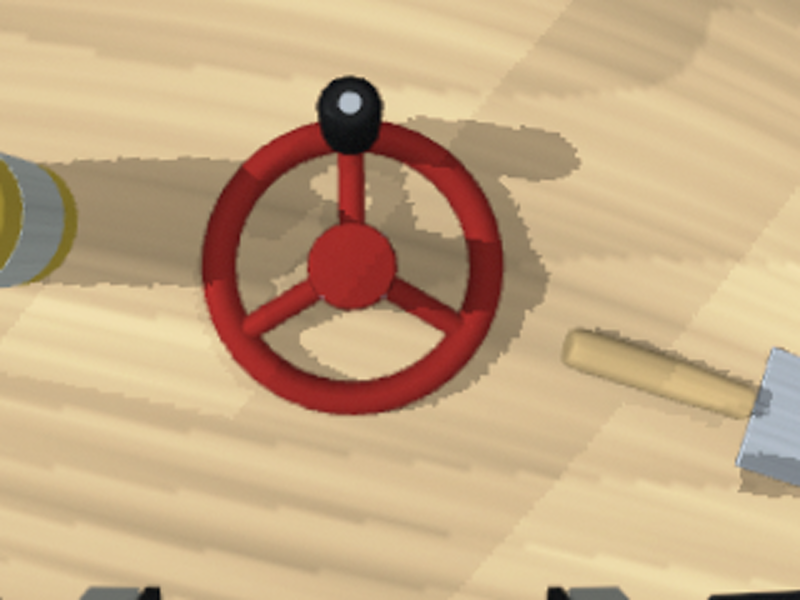

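Hub top centre is at crop (352,265), handle top at (350,103). The rim spans columns 203–502 and the bottle stands well to the left.

```bash
python3 - <<'E'
from h import *
import pickle
np.set_printoptions(precision=4,suppress=True)
m=pickle.load(open("w2.pkl","rb"))
f=lambda p:((p[0]+.5)/2.5-.5+180,(p[1]+.5)/2.5-.5)
h=atz("wrist",f((352,265)),.058,m);k=atz("wrist",f((350,103)),.075,m);d=k-h
print(h,k,np.hypot(*d[:2]),np.degrees(np.arctan2(d[1],d[0])))
print(tri(ray("top",(382,238.6)),ray("side",(313.4,275.5)),ray("wrist",f((352,265)),m)))
go(h[0],h[1],.039,-165.6)
E
```

```text
[ 0.4875 -0.1909  0.058 ] [ 0.4296 -0.2065  0.075 ] 0.060016813882479446 -164.89884675697135
(array([ 0.4876, -0.1898,  0.0586]), [np.float64(0.0019265046928679376), np.float64(0.0013684850516969753), np.float64(0.0010523332902438245)])
t 3.375 tcp [ 0.565  -0.169   0.2098] yaw -165.4796745649912 shift units [ 0.6714 -0.0148  1.4237] roll units 0.0003
```

```bash
python3 - <<'E'
from h import *
import pickle
np.set_printoptions(precision=4,suppress=True)
b=atz("top",(441,234),.14);b2=tri(ray("top",(441,234)),ray("side",(358,297)))
print(b,b2)
for yaw in(-165.5,-180,-150,-140,-130):
    T=Ro.from_euler("xyz",[180,0,yaw],degrees=True).as_matrix()
    print(yaw,T.T@(b-[.4875,-.1909,.047]))
E
python3 -c "
import cv2;s=cv2.imread('pics/side0.png')[285:360,320:400];cv2.imwrite('pics/bot.png',cv2.resize(s,None,fx=6,fy=6,interpolation=cv2.INTER_CUBIC))"
```

```text
[ 0.4959 -0.3388  0.14  ] (array([ 0.5002, -0.3432,  0.1303]), [np.float64(0.004053030315032893), np.float64(0.004053030315033023)])
-165.5 [ 0.0289 -0.1453 -0.093 ]
-180 [-0.0084 -0.1479 -0.093 ]
-150 [ 0.0667 -0.1323 -0.093 ]
-140 [ 0.0886 -0.1187 -0.093 ]
-130 [ 0.1079 -0.1016 -0.093 ]
```

View pics/bot.png

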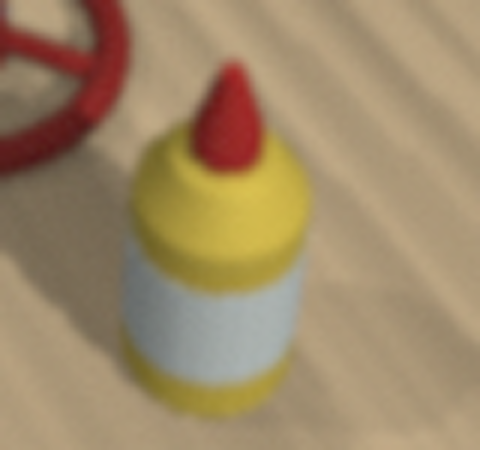

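The bottle (nozzle tip at crop (233,62)) stands 145 mm from the hub along the closing line, so its edge is about 18 mm clear of the gripper body. I'll go down and grasp.

Call:
drive_tool --increments '[[[1,0.4,-0.01,0.2,0],[1,0.672,-0.012,0.5,0],[1,0.672,-0.012,0.9,0],[1,0.672,-0.012,0.9,0]]]'

```text
time_s: 3.88
tcp_pos: [0.4847, -0.1897, 0.0999]
eef_rot: [179.9, -0.3, -165.4]
contact_force: [-0.7, -0.4, 0.9]
gripper_width: 0.088
gripper_force: 0.0
```

Call:
drive_tool --increments '[[[1,0,0,0.25,0],[1,0,0,0.48,0],[1,0,0,0.525,0],[1,0,0,0.525,0]]]'

```text
time_s: 4.38
tcp_pos: [0.4881, -0.1907, 0.0402]
eef_rot: [-180.0, 0.1, -165.4]
contact_force: [0.3, -0.2, 0.2]
gripper_width: 0.0877
gripper_force: 0.0
```

Call:
drive_tool --increments '[[[-0.4,0,0,0,0],[-0.4,0,0,0,0],[-0.4,0,0,0,0],[-0.4,0,0,0,0],[-0.4,0,0,0,0]]]' --squeeze 30

```text
time_s: 5.0
tcp_pos: [0.4868, -0.1911, 0.039]
eef_rot: [-180.0, -0.0, -165.5]
contact_force: [-0.1, 0.6, -0.8]
gripper_width: 0.043
gripper_force: 0.0
```

Call:
drive_tool --increments '[[[-0.6,0,0,0,0],[-0.6,0,0,0,0],[-0.6,0,0,0,0],[-0.6,0,0,0,0]]]' --squeeze 40

```text
time_s: 5.5
tcp_pos: [0.4867, -0.191, 0.0389]
eef_rot: [180.0, -0.0, -165.5]
contact_force: [-0.3, 1.4, 0.2]
gripper_width: 0.0333
gripper_force: 40.0
```

Call:
drive_tool --increments '[[[-0.6,0,0,-0.2,0],[-0.6,0,0,-0.6,0],[-0.6,0,0,-1,0],[-0.6,0,0,-1,0]]]'

```text
time_s: 6.0
tcp_pos: [0.4888, -0.1912, 0.1623]
eef_rot: [-179.9, 0.4, -165.5]
contact_force: [0.5, 1.1, -6.1]
gripper_width: 0.0332
gripper_force: 40.0
```

Call:
drive_tool --increments '[[[-0.6,0,0,-0.4,0],[-0.6,0,0,-0.8,0],[-0.6,0,0,-0.8,0],[-0.6,0,0,-0.8,0]]]'

```text
time_s: 6.5
tcp_pos: [0.4855, -0.1906, 0.2527]
eef_rot: [179.9, -0.2, -165.5]
contact_force: [-0.8, -0.0, -5.4]
gripper_width: 0.0335
gripper_force: 40.0
```

```bash
python3 - <<'E'
from h import *
np.set_printoptions(precision=4,suppress=True)
s=r.get_state();m=camera_model("wrist");im=capture("wrist")[:,:,::-1]
import pickle;pickle.dump(m,open("w3.pkl","wb"));cv2.imwrite("pics/w3.png",im)
print(s)
E
```

```text
{'time_s': 6.5, 'joints': array([  0.0883,   5.5553, -16.9654,  -0.0803, -67.6577, -75.6051]), 'qd': array([-0.0345,  0.8893, -0.7754,  0.1017, -0.2471, -0.0493]), 'joint_torque': array([  0.0283, -40.8608,  32.2066,   8.077 ,  -0.0446,   0.0023]), 'tcp_pos': array([ 0.4855, -0.1906,  0.2527]), 'eef_rot': array([ 179.8838,   -0.1544, -165.5472]), 'contact_force': array([-0.7733, -0.0299, -5.4118]), 'moment': array([ 0.0539, -0.0957,  0.0157]), 'gripper_force': 39.998915791511536, 'gripper_width': 0.033541558368632374}
```

View pics/w3.png

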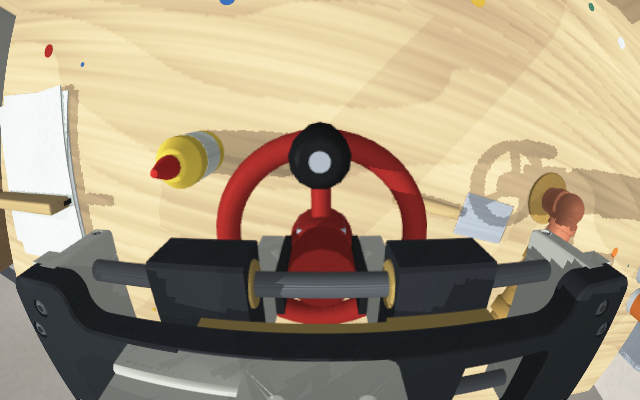

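The wheel is held upright with the handle pin at (319,161). I'll compute its direction in the tool and the shift to the spindle.

```bash
python3 - <<'E'
from h import *
import pickle
np.set_printoptions(precision=4,suppress=True)
m=pickle.load(open("w3.pkl","rb"));s=r.get_state()
for px in((319,161),(320.5,161)):
    k=atz("wrist",px,s["tcp_pos"][2]+.036,m);d=(k-s["tcp_pos"])[:2];print(k,np.hypot(*d),np.degrees(np.arctan2(d[1],d[0])),s["tcp_pos"],s["eef_rot"])
go(.5647,.1623,.245,-178.5)
E
```

```text
[ 0.4286 -0.2066  0.2884] 0.05895275666444788 -164.33076182669316 [ 0.4854 -0.1906  0.2524] [ 179.8798   -0.2093 -165.5434]
[ 0.4285 -0.206   0.2884] 0.05894342169089484 -164.86640351645912 [ 0.4854 -0.1906  0.2524] [ 179.8798   -0.2093 -165.5434]
t 6.55 tcp [ 0.4854 -0.1906  0.2524] yaw -165.54342179195294 shift units [-1.3745  2.683   0.0616] roll units 0.036
```

Call:
drive_tool --increments '[[[-0.6,-0.15,0.3,0,0],[-0.6,-0.3,0.6,0,0],[-0.6,-0.458,0.9,0,0]]]'

```text
time_s: 6.92
tcp_pos: [0.512, -0.0717, 0.2527]
eef_rot: [180.0, -0.2, -165.6]
contact_force: [0.6, 0.0, -4.5]
gripper_width: 0.0336
gripper_force: 40.0
```

Call:
drive_tool --increments '[[[-0.6,-0.15,0.3,0,0],[-0.6,-0.3,0.6,0,0],[-0.6,-0.458,0.9,0,0]]]'

```text
time_s: 7.3
tcp_pos: [0.5383, 0.0467, 0.2526]
eef_rot: [-180.0, -0.2, -165.5]
contact_force: [0.3, -0.8, -4.2]
gripper_width: 0.0334
gripper_force: 40.0
```

Call:
drive_tool --increments '[[[-0.6,-0.2,0.4,0,0.02],[-0.6,-0.458,0.88,0,0.038],[-0.6,-0.458,0.88,0,0.038],[-0.6,-0.458,0.88,0,0.038],[-0.6,-0.458,0.88,0,0.038]]]'

```text
time_s: 7.92
tcp_pos: [0.5654, 0.1605, 0.2539]
eef_rot: [-179.9, -0.1, -179.2]
contact_force: [-0.5, -0.4, -4.9]
gripper_width: 0.0337
gripper_force: 40.0
```

```bash
python3 - <<'E'
from h import *
np.set_printoptions(precision=4,suppress=True)
go(.5647,.1623,.222,-179.2)
s=r.get_state();print(s["eef_rot"],s["contact_force"],s["moment"])
w=capture("wrist")[:,:,::-1];a=capture("side")[:,:,::-1]
cv2.imwrite("pics/w4.png",np.hstack([cv2.resize(a[90:240,210:360],(400,400),interpolation=cv2.INTER_CUBIC),w[100:400,120:520]][0:1]))
m=camera_model("wrist")
import pickle;pickle.dump(m,open("w4.pkl","wb"))
cv2.imwrite("pics/w4.png",np.vstack([cv2.resize(w[100:360,120:520],(400,260)),cv2.resize(a[110:210,210:364],(400,260),interpolation=cv2.INTER_CUBIC)]))
E
```

```text
t 7.925 tcp [0.5654 0.1605 0.2539] yaw -179.22174236942178 shift units [0.0057 0.0151 0.2662] roll units -0.0001
[-179.9402   -0.0984 -179.2217] [-0.4662 -0.3903 -4.8505] [ 0.0578 -0.1768 -0.0073]
```

View pics/w4.png

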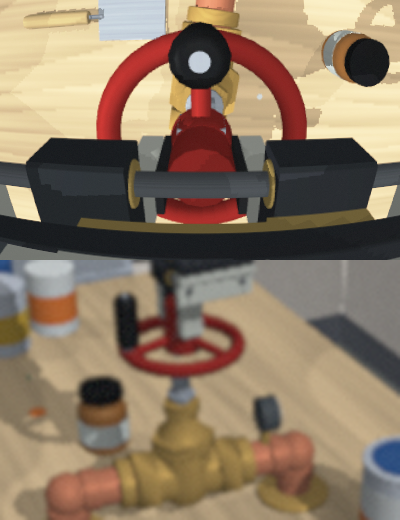

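Both views show the wheel level above the spindle, with the spindle tip under the hub. I'll make a small correction and lower it in stages.

Call:
drive_tool --increments '[[[-0.6,0.01,0.015,0,0],[-0.6,0.01,0.015,0.1,0],[-0.6,0.01,0.015,0.2,0],[-0.6,0.01,0.015,0.26,0],[-0.6,0.01,0.015,0.26,0]]]'

```text
time_s: 8.65
tcp_pos: [0.5644, 0.1631, 0.2227]
eef_rot: [-179.9, -0.1, -179.2]
contact_force: [-0.4, 0.9, -4.2]
gripper_width: 0.0328
gripper_force: 40.0
```

Call:
drive_tool --increments '[[[-0.6,0,0,0.02,0],[-0.6,0,0,0.04,0],[-0.6,0,0,0.04,0]]]'

```text
time_s: 9.02
tcp_pos: [0.5646, 0.1633, 0.2188]
eef_rot: [180.0, -0.0, -179.2]
contact_force: [-0.0, -0.4, -5.3]
gripper_width: 0.0331
gripper_force: 40.0
```

Call:
drive_tool --increments '[[[-0.6,0,0,0.025,0],[-0.6,0,0,0.05,0],[-0.6,0,0,0.05,0]]]'

```text
time_s: 9.4
tcp_pos: [0.5646, 0.1633, 0.2125]
eef_rot: [-180.0, -0.0, -179.2]
contact_force: [-1.0, -0.2, -5.7]
gripper_width: 0.0332
gripper_force: 40.0
```

Call:
drive_tool --increments '[[[-0.6,0,0,0.02,0],[-0.6,0,0,0.04,0],[-0.6,0,0,0.04,0]]]'

```text
time_s: 9.78
tcp_pos: [0.5646, 0.1633, 0.2078]
eef_rot: [-180.0, -0.0, -179.2]
contact_force: [-1.3, -0.6, -5.7]
gripper_width: 0.0332
gripper_force: 40.0
```

Call:
drive_tool --increments '[[[-0.6,0,0,0.015,0],[-0.6,0,0,0.03,0],[-0.6,0,0,0.03,0]]]'

```text
time_s: 10.15
tcp_pos: [0.5646, 0.1633, 0.2043]
eef_rot: [-180.0, -0.0, -179.2]
contact_force: [-1.9, -0.2, -5.7]
gripper_width: 0.0337
gripper_force: 40.0
```

Call:
drive_tool --increments '[[[-0.6,0,0,0.015,0],[-0.6,0,0,0.015,0],[-0.6,0,0,0.015,0]]]'

```text
time_s: 10.52
tcp_pos: [0.5648, 0.1633, 0.2039]
eef_rot: [180.0, 0.0, -179.2]
contact_force: [-6.1, -0.4, 3.9]
gripper_width: 0.0334
gripper_force: 40.0
```

Seated: the TCP stopped at 0.2039 with the force reversing, which puts the wheel underside at 0.165. I'll release and rise.

Call:
drive_tool --increments '[[[0.3,0,0,0,0],[0.3,0,0,0,0],[0.3,0,0,0,0],[0.3,0,0,0,0],[0.3,0,0,0,0]]]' --squeeze 20

```text
time_s: 11.15
tcp_pos: [0.5649, 0.1634, 0.2028]
eef_rot: [-180.0, 0.0, -179.2]
contact_force: [-1.0, -0.7, 0.3]
gripper_width: 0.0569
gripper_force: 0.0
```

Call:
drive_tool --increments '[[[0.3,0,0,-0.25,0],[0.3,0,0,-0.5,0],[0.3,-0.2,0,-0.5,0],[0.3,-0.2,0,-0.5,0]]]'

```text
time_s: 11.65
tcp_pos: [0.5897, 0.1637, 0.2626]
eef_rot: [180.0, 0.0, -179.2]
contact_force: [-0.8, 0.2, 0.1]
gripper_width: 0.057
gripper_force: 0.0
```

```bash
python3 - <<'E'
from h import *
np.set_printoptions(precision=4,suppress=True)
s=r.get_state();m=camera_model("wrist");print(s["time_s"],s["tcp_pos"],s["eef_rot"])
w=capture("wrist")[:,:,::-1];a=capture("side")[:,:,::-1]
print(proj("wrist",[[.565,.163,.223],[.505,.1615,.24]],m),proj("side",[[.565,.163,.223],[.565,.163,.165],[.505,.1615,.24]]))
import pickle;pickle.dump(m,open("w5.pkl","wb"))
cv2.imwrite("pics/w5.png",np.vstack([w[60:280,120:520],cv2.resize(a[100:220,200:350],(400,320),interpolation=cv2.INTER_CUBIC)]))
E
```

```text
11.65 [0.5897 0.1637 0.2626] [ 179.9967    0.0128 -179.2263]
[[321.1476 194.4853]
 [319.925   96.729 ]] [[278.4806 141.677 ]
 [279.2228 160.1393]
 [257.8418 140.6558]]
```

View pics/w5.png

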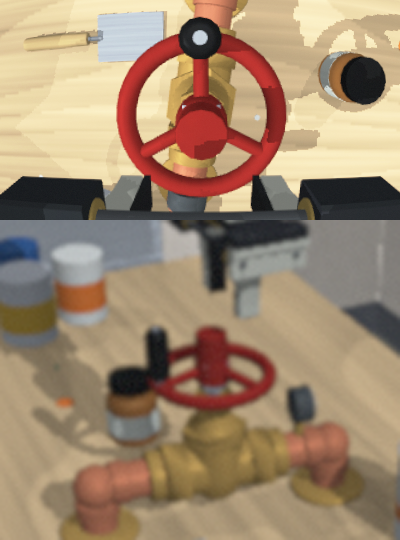

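Hub at (322,194) and pin at (320,97) match the predictions for a seated wheel within 1 px. The side view shows it level on the shoulder. Next I grasp the handle lightly.

Call:
drive_tool --increments '[[[0.1,0.35,0,0,0],[0.1,0.706,0,0,0],[0.1,0.706,0,0.2,0],[0.1,0.706,0,0.465,0],[0.1,0.706,0,0.465,0]]]'

```text
time_s: 12.38
tcp_pos: [0.5022, 0.1616, 0.2051]
eef_rot: [-179.9, -0.2, -179.2]
contact_force: [-0.2, -0.9, 0.1]
gripper_width: 0.0481
gripper_force: 0.0
```

Call:
drive_tool --increments '[[[-0.7,0,0,0,0],[-0.7,0,0,0,0],[-0.7,0,0,0,0],[-0.7,0,0,0,0],[-0.7,0,0,0,0]]]' --squeeze 15

```text
time_s: 13.0
tcp_pos: [0.5043, 0.1626, 0.2075]
eef_rot: [180.0, 0.0, -179.2]
contact_force: [-2.5, -0.4, 4.4]
gripper_width: 0.0246
gripper_force: 15.0
```

Call:
drive_tool --increments '[[[-0.7,-0.011,-0.104,0,0],[-0.7,-0.043,-0.203,0,0],[-0.7,-0.095,-0.294,0,0],[-0.7,-0.165,-0.372,0,0],[-0.7,-0.25,-0.433,0,0]]]'

```text
time_s: 13.62
tcp_pos: [0.5345, 0.1104, 0.2075]
eef_rot: [180.0, -0.0, -179.2]
contact_force: [-5.3, 0.4, 6.6]
gripper_width: 0.0249
gripper_force: 15.0
```

```bash
cat >hd.py <<'E'
# find handle position from the wrist camera's light pin head near the expected place
from h import *
np.set_printoptions(precision=4,suppress=True)
s=r.get_state();print(s["time_s"],s["tcp_pos"],s["contact_force"],s["moment"],s["gripper_width"],s["gripper_force"])
d=s["tcp_pos"][:2]-[.565,.163];print("tcp rel hub: r",np.hypot(*d),"phi",np.degrees(np.arctan2(d[1],d[0]))+180)
E
python3 hd.py
python3 - <<'E'
import numpy as np
for a in range(60,425,120):
    f=np.radians(a+np.arange(24,121,24));g=np.radians(a)
    print(a,[[-.7,round(x,3),round(y,3),0,0] for x,y in zip(.5*(np.cos(f)-np.cos(g)),-.5*(np.sin(f)-np.sin(g)))])
E
```

```text
13.625 [0.5345 0.1104 0.2075] [-5.3179  0.3945  6.5632] [0.8914 1.201  0.0272] 0.02494359924345768 15.016357451677322
tcp rel hub: r 0.06081498741229994 phi 59.887804731476166
60 [[-0.7, np.float64(-0.198), np.float64(-0.064), 0, 0], [-0.7, np.float64(-0.405), np.float64(-0.043), 0, 0], [-0.7, np.float64(-0.585), np.float64(0.061), 0, 0], [-0.7, np.float64(-0.707), np.float64(0.23), 0, 0], [-0.7, np.float64(-0.75), np.float64(0.433), 0, 0]]
180 [[-0.7, np.float64(0.043), np.float64(0.203), 0, 0], [-0.7, np.float64(0.165), np.float64(0.372), 0, 0], [-0.7, np.float64(0.345), np.float64(0.476), 0, 0], [-0.7, np.float64(0.552), np.float64(0.497), 0, 0], [-0.7, np.float64(0.75), np.float64(0.433), 0, 0]]
300 [[-0.7, np.float64(0.155), np.float64(-0.139), 0, 0], [-0.7, np.float64(0.239), np.float64(-0.329), 0, 0], [-0.7, np.float64(0.239), np.float64(-0.537), 0, 0], [-0.7, np.float64(0.155), np.float64(-0.727), 0, 0], [-0.7, np.float64(-0.0), np.float64(-0.866), 0, 0]]
420 [[-0.7, np.float64(-0.198), np.float64(-0.064), 0, 0], [-0.7, np.float64(-0.405), np.float64(-0.043), 0, 0], [-0.7, np.float64(-0.585), np.float64(0.061), 0, 0], [-0.7, np.float64(-0.707), np.float64(0.23), 0, 0], [-0.7, np.float64(-0.75), np.float64(0.433), 0, 0]]
```

Cranking works, with the handle following and about 5 N felt. On to φ=420°.

Call:
drive_tool --increments '[[[-0.7,-0.198,-0.064,0,0],[-0.7,-0.405,-0.043,0,0],[-0.7,-0.585,0.061,0,0],[-0.7,-0.707,0.23,0,0],[-0.7,-0.75,0.433,0,0]]]'

```text
time_s: 14.25
tcp_pos: [0.6251, 0.1634, 0.2072]
eef_rot: [-179.9, 0.0, -179.3]
contact_force: [-2.7, -3.6, 2.2]
gripper_width: 0.0246
gripper_force: 15.0
```

Call:
drive_tool --increments '[[[-0.7,0.043,0.203,0,0],[-0.7,0.165,0.372,0,0],[-0.7,0.345,0.476,0,0],[-0.7,0.552,0.497,0,0],[-0.7,0.75,0.433,0,0]]]'

```text
time_s: 14.88
tcp_pos: [0.5339, 0.2155, 0.2074]
eef_rot: [180.0, 0.2, -179.1]
contact_force: [9.4, -7.8, -3.6]
gripper_width: 0.0248
gripper_force: 15.0
```

Call:
drive_tool --increments '[[[-0.7,0.155,-0.139,0,0],[-0.7,0.239,-0.329,0,0],[-0.7,0.239,-0.537,0,0],[-0.7,0.155,-0.727,0,0],[-0.7,0,-0.866,0,0]]]'

```text
time_s: 15.5
tcp_pos: [0.5338, 0.1103, 0.2074]
eef_rot: [180.0, -0.1, -179.2]
contact_force: [-0.8, 6.5, 1.5]
gripper_width: 0.0244
gripper_force: 15.0
```

```bash
python3 hd.py
python3 - <<'E'
import numpy as np
for a in range(420,900,20):
    f=np.radians(a+np.arange(4,21,4));g=np.radians(a)
    print(a,[[float(round(x,3)),float(round(y,3))] for x,y in zip(.5*(np.cos(f)-np.cos(g)),-.5*(np.sin(f)-np.sin(g)))])
E
```

```text
15.5 [0.5338 0.1103 0.2074] [-0.7687  6.4693  1.5318] [2.9925 0.0377 0.0324] 0.024395393435330336 15.02098023891449
tcp rel hub: r 0.0612532513651714 phi 59.33881398616664
420 [[-0.031, -0.016], [-0.063, -0.031], [-0.095, -0.043], [-0.129, -0.052], [-0.163, -0.059]]
440 [[-0.035, -0.005], [-0.069, -0.007], [-0.104, -0.007], [-0.139, -0.005], [-0.174, -0.0]]
460 [[-0.034, 0.007], [-0.068, 0.017], [-0.1, 0.029], [-0.132, 0.043], [-0.163, 0.059]]
480 [[-0.03, 0.018], [-0.058, 0.039], [-0.085, 0.061], [-0.11, 0.086], [-0.133, 0.112]]
500 [[-0.021, 0.028], [-0.041, 0.056], [-0.058, 0.087], [-0.074, 0.118], [-0.087, 0.15]]
520 [[-0.011, 0.033], [-0.019, 0.067], [-0.025, 0.101], [-0.029, 0.136], [-0.03, 0.171]]
540 [[0.001, 0.035], [0.005, 0.07], [0.011, 0.104], [0.019, 0.138], [0.03, 0.171]]
560 [[0.013, 0.032], [0.028, 0.064], [0.046, 0.094], [0.065, 0.123], [0.087, 0.15]]
580 [[0.023, 0.026], [0.048, 0.05], [0.075, 0.073], [0.103, 0.093], [0.133, 0.112]]
600 [[0.031, 0.016], [0.063, 0.031], [0.095, 0.043], [0.129, 0.052], [0.163, 0.059]]
620 [[0.035, 0.005], [0.069, 0.007], [0.104, 0.007
[... 509 characters left out ...]
8, -0.064], [-0.046, -0.094], [-0.065, -0.123], [-0.087, -0.15]]
760 [[-0.023, -0.026], [-0.048, -0.05], [-0.075, -0.073], [-0.103, -0.093], [-0.133, -0.112]]
780 [[-0.031, -0.016], [-0.063, -0.031], [-0.095, -0.043], [-0.129, -0.052], [-0.163, -0.059]]
800 [[-0.035, -0.005], [-0.069, -0.007], [-0.104, -0.007], [-0.139, -0.005], [-0.174, -0.0]]
820 [[-0.034, 0.007], [-0.068, 0.017], [-0.1, 0.029], [-0.132, 0.043], [-0.163, 0.059]]
840 [[-0.03, 0.018], [-0.058, 0.039], [-0.085, 0.061], [-0.11, 0.086], [-0.133, 0.112]]
860 [[-0.021, 0.028], [-0.041, 0.056], [-0.058, 0.087], [-0.074, 0.118], [-0.087, 0.15]]
880 [[-0.011, 0.033], [-0.019, 0.067], [-0.025, 0.101], [-0.029, 0.136], [-0.03, 0.171]]
```

Call:
drive_tool --increments '[[[-0.7,-0.063,-0.031,0,0],[-0.7,-0.129,-0.052,0,0],[-0.7,-0.198,-0.064,0,0],[-0.7,-0.267,-0.066,0,0],[-0.7,-0.337,-0.059,0,0]]]'

```text
time_s: 16.12
tcp_pos: [0.575, 0.1036, 0.2075]
eef_rot: [-179.9, -0.1, -179.2]
contact_force: [-2.4, -2.6, 7.0]
gripper_width: 0.0247
gripper_force: 15.0
```

Call:
drive_tool --increments '[[[-0.7,-0.068,0.017,0,0],[-0.7,-0.132,0.043,0,0],[-0.7,-0.193,0.077,0,0],[-0.7,-0.248,0.12,0,0],[-0.7,-0.296,0.171,0,0]]]'

```text
time_s: 16.75
tcp_pos: [0.6106, 0.1247, 0.2075]
eef_rot: [-179.9, -0.0, -179.2]
contact_force: [-1.4, -2.8, 6.0]
gripper_width: 0.0247
gripper_force: 15.0
```

Now 20° per call, watching the force.

Call:
drive_tool --increments '[[[-0.7,-0.021,0.028,0,0],[-0.7,-0.041,0.056,0,0],[-0.7,-0.058,0.087,0,0],[-0.7,-0.074,0.118,0,0],[-0.7,-0.087,0.15,0,0]]]'

```text
time_s: 17.38
tcp_pos: [0.6208, 0.1429, 0.2074]
eef_rot: [-179.9, -0.0, -179.2]
contact_force: [-0.2, -3.3, 5.8]
gripper_width: 0.0248
gripper_force: 15.0
```

Call:
drive_tool --increments '[[[-0.7,-0.011,0.033,0,0],[-0.7,-0.019,0.067,0,0],[-0.7,-0.025,0.101,0,0],[-0.7,-0.029,0.136,0,0],[-0.7,-0.03,0.171,0,0]]]'

```text
time_s: 18.0
tcp_pos: [0.6242, 0.1635, 0.2074]
eef_rot: [-179.9, 0.0, -179.2]
contact_force: [0.5, -3.6, 4.6]
gripper_width: 0.0247
gripper_force: 15.0
```

Call:
drive_tool --increments '[[[-0.7,0.001,0.035,0,0],[-0.7,0.005,0.07,0,0],[-0.7,0.011,0.104,0,0],[-0.7,0.019,0.138,0,0],[-0.7,0.03,0.171,0,0]]]'

```text
time_s: 18.62
tcp_pos: [0.6204, 0.1841, 0.2074]
eef_rot: [-179.9, 0.0, -179.2]
contact_force: [1.2, -3.9, 4.6]
gripper_width: 0.0246
gripper_force: 15.0
```

Call:
drive_tool --increments '[[[-0.7,0.013,0.032,0,0],[-0.7,0.028,0.064,0,0],[-0.7,0.046,0.094,0,0],[-0.7,0.065,0.123,0,0],[-0.7,0.087,0.15,0,0]]]'

```text
time_s: 19.25
tcp_pos: [0.6097, 0.202, 0.2074]
eef_rot: [-179.9, 0.0, -179.2]
contact_force: [0.8, -3.4, 4.8]
gripper_width: 0.0247
gripper_force: 15.0
```

Call:
drive_tool --increments '[[[-0.7,0.023,0.026,0,0],[-0.7,0.048,0.05,0,0],[-0.7,0.075,0.073,0,0],[-0.7,0.103,0.093,0,0],[-0.7,0.133,0.112,0,0]]]'

```text
time_s: 19.88
tcp_pos: [0.5936, 0.2153, 0.2074]
eef_rot: [-179.9, 0.0, -179.2]
contact_force: [1.8, -4.4, 4.6]
gripper_width: 0.0247
gripper_force: 15.0
```

Call:
drive_tool --increments '[[[-0.7,0.031,0.016,0,0],[-0.7,0.063,0.031,0,0],[-0.7,0.095,0.043,0,0],[-0.7,0.129,0.052,0,0],[-0.7,0.163,0.059,0,0]]]'

```text
time_s: 20.5
tcp_pos: [0.574, 0.2223, 0.2074]
eef_rot: [-180.0, 0.1, -179.2]
contact_force: [3.4, -3.7, 5.4]
gripper_width: 0.0246
gripper_force: 15.0
```

Call:
drive_tool --increments '[[[-0.7,0.035,0.005,0,0],[-0.7,0.069,0.007,0,0],[-0.7,0.104,0.007,0,0],[-0.7,0.139,0.005,0,0],[-0.7,0.174,0,0,0]]]'

```text
time_s: 21.12
tcp_pos: [0.5563, 0.2228, 0.208]
eef_rot: [179.9, 0.4, -179.2]
contact_force: [19.9, -4.6, -3.3]
gripper_width: 0.0251
gripper_force: 15.0
```

Force jumped to 20 N against the motion, which looks like the stop. I'll confirm with a firmer grip and a small push.

Call:
drive_tool --increments '[[[-0.7,0,0,0,0],[-0.7,0.02,-0.004,0,0],[-0.7,0.04,-0.009,0,0],[-0.7,0.04,-0.009,0,0],[-0.7,0.04,-0.009,0,0]]]' --squeeze 30

```text
time_s: 21.75
tcp_pos: [0.5536, 0.2224, 0.2083]
eef_rot: [179.8, 0.6, -179.2]
contact_force: [26.4, -3.5, -7.8]
gripper_width: 0.0246
gripper_force: 30.0
```

```bash
python3 hd.py; python3 - <<'E'
from h import *
s=r.get_state();m=camera_model("wrist");im=capture("wrist")
# light pin head: bright, low-saturation blob near expected handle top (grip centre)
for dx in (0,):
    e=proj("wrist",[s["tcp_pos"][0],s["tcp_pos"][1],.24],m)[0]
print("expected pin px if centred",e)
x0,y0=int(e[0])-25,int(e[1])-30;c=im[max(y0,0):y0+60,x0:x0+50].astype(int)
print(c.max(2)[::3,::2])
E
```

```text
21.75 [0.5536 0.2224 0.2083] [26.4    -3.4922 -7.7552] [-1.4328 -9.4413 -0.0844] 0.02457014410750586 29.99797224998474
tcp rel hub: r 0.06052461178291399 phi 280.8384507736062
expected pin px if centred [322.31483337 292.50944674]
[[ 27  17  17  17  18  19  21  20  21  16  19  17  20  19  21  20  20  17
   20  16  18  17  17  22  22]
 [ 24  18  19  20  19  18  18  20  16  20  18  19  19  17  17  16  17  18
   16  20  16  19  17  20  24]
 [ 26  17  19  17  20  17  19  20  20  17  19  20  18  20  18  17  20  21
   19  15  18  17  17  17  25]
 [ 38  32  32  31  32  33  33  31  32  32  29  31  32  31  33  32  32  32
   33  33  31  33  29  31  34]
 [ 63  62  63  63  63  63  64  61  62  63  65  63  64  62  62  64  62  62
   63  62  64  64  63  63  63]
 [ 71  71  71  70  71  71  69  70  70  70  71  70  69  71  71  70  69  71
   70  70  71  71  72  71  70]
 [ 77  79  79  78  79  79  78  79  79  78  78  77  79  79  78  78  80  78
   78  79  79  79  78  80  79]
 [ 84  83  83  83  84  84  84  84  83  85  84  84  84  83  83  83  85  83
   85  83  83  84  83  85  83]
 [ 90  89  90  89  89  90  89
[... 531 characters left out ...]
44 148 147 149 146 146 148 148 105  27
   28  28  27  22  22 115 231]
 [174 174  98  23  23  26  26  27  45 145 147 147 147 146 145 110  24  29
   29  28  26  50 208 237 237]
 [171 168 162 116  22  24  21  25  26  26  34  52  57  45  29  26  29  27
   26  24 136 233 233 233 233]
 [164 156 145 166 224 211 142  23  23  25  27  27  25  27  26  25  26  27
  121 237 245 245 244 244 245]
 [145 146 223 235 235 235 235 235 199 178 171 178 139 139 175 220 243 243
  243 243 243 243 243 243 243]
 [231 236 236 235 235 235 235 235 234 234 234 240 242 242 243 242 242 242
  242 242 242 242 242 242 241]
 [238 238 238 238 238 238 238 237 238 238 238 245 245 245 245 246 245 245
  245 245 245 245 245 245 245]]
```

Held at 26 N with no further turn, so that is the fully-open stop, at handle φ≈278°. I'll back off about 98° at the handle: 90° plus the play on the square.

Call:
drive_tool --increments '[[[-0.7,-0.083,0.015,0,0],[-0.7,-0.17,0.015,0,0],[-0.7,-0.256,0,0,0],[-0.7,-0.338,-0.03,0,0],[-0.7,-0.414,-0.074,0,0]]]' --squeeze 15

```text
time_s: 22.42
tcp_pos: [0.5964, 0.2129, 0.2064]
eef_rot: [-180.0, -0.2, -179.2]
contact_force: [-5.3, -1.2, 5.4]
gripper_width: 0.025
gripper_force: 15.0
```

Call:
drive_tool --increments '[[[-0.7,-0.073,-0.062,0,0],[-0.7,-0.133,-0.137,0,0],[-0.7,-0.177,-0.222,0,0],[-0.7,-0.204,-0.314,0,0],[-0.7,-0.213,-0.41,0,0]]]'

```text
time_s: 23.05
tcp_pos: [0.623, 0.1648, 0.2063]
eef_rot: [179.9, -0.1, -179.2]
contact_force: [-4.3, 3.2, 3.2]
gripper_width: 0.0244
gripper_force: 15.0
```

Call:
drive_tool --increments '[[[-0.7,0,0,0,0],[-0.7,0,0,0,0]]]'

```text
time_s: 23.3
tcp_pos: [0.623, 0.164, 0.2063]
eef_rot: [-180.0, -0.1, -179.2]
contact_force: [-5.2, -0.2, 1.8]
gripper_width: 0.0249
gripper_force: 15.0
```

Call:
drive_tool --increments '[[[0.1,0,0,0,0],[0.1,0,0,0,0],[0.1,0,0,0,0],[0.1,0,0,0,0]]]'

```text
time_s: 23.8
tcp_pos: [0.6242, 0.1641, 0.2069]
eef_rot: [180.0, 0.0, -179.2]
contact_force: [-0.6, -0.8, -0.4]
gripper_width: 0.0479
gripper_force: 0.0
```

Call:
drive_tool --increments '[[[0.1,0,0,-0.3,0],[0.1,0,0,-0.6,0],[0.1,-0.6,0,-0.7,0],[0.1,-0.6,0,-0.7,0],[0.1,-0.6,0,-0.7,0]]]'

```text
time_s: 24.42
tcp_pos: [0.6962, 0.1649, 0.2897]
eef_rot: [-180.0, -0.1, -179.2]
contact_force: [-0.3, -0.3, -1.5]
gripper_width: 0.0482
gripper_force: 0.0
```

```bash
python3 hd.py; python3 - <<'E'
from h import *
np.set_printoptions(precision=4,suppress=True)
m=camera_model("wrist");im=capture("wrist")
cv2.imwrite("pics/w6.png",im[:,:,::-1])
e=proj("wrist",[[.565,.163,.223],[.625,.164,.24]],m);print("expect hub,pin",e)
hsv=cv2.cvtColor(np.ascontiguousarray(im),cv2.COLOR_RGB2HSV)
red=((hsv[...,0]<6)|(hsv[...,0]>174))&(hsv[...,1]>150)&(hsv[...,2]>60)
ys,xs=np.where(red);print("red bbox",xs.min(),xs.max(),ys.min(),ys.max())
# pin: greyish bright blob inside dark
u,v=e[1];x0,y0=int(u)-22,int(v)-22;c=hsv[y0:y0+44,x0:x0+44];g=(c[...,2]>100)&(c[...,1]<60)
n,l,st,ce=cv2.connectedComponentsWithStats(g.astype(np.uint8))
for i in range(1,n):
    if st[i,4]>15: p=ce[i]+[x0,y0];k=atz("wrist",p,.24,m);d=k-[.565,.163,0];print(p,st[i],k,np.hypot(*d[:2]),np.degrees(np.arctan2(d[1],d[0]))+180)
s=capture("side");cv2.imwrite("pics/s6.png",s[:,:,::-1])
h2=cv2.cvtColor(np.ascontiguousarray(s),cv2.COLOR_RGB2HSV)
for nm in("s6",):
    rd=((h2[...,0]<6)|(h2[...,0]>174))&(h2[...,1]>140);sub=rd[100:220,220:340];ys,xs=np.where(sub);print("side red bbox",xs.min()+220,xs.max()+220,ys.min()+100,ys.max()+100)
a=np.radians(np.arange(0,360,5));P=np.c_[.565+.068*np.cos(a),.163+.068*np.sin(a),np.full(72,.173)];q=proj("side",P);print("expected rim bbox",q.min(0),q.max(0),"hubtop",proj("side",[.565,.163,.223]))
E
```

```text
24.425 [0.6962 0.1649 0.2897] [-0.2892 -0.257  -1.4892] [ 0.0324 -0.1673 -0.0023] 0.04815739074033902 0.0
tcp rel hub: r 0.13125521231384527 phi 180.81556257784155
expect hub,pin [[321.7013  33.4345]
 [322.0274 119.3812]]
red bbox 0 400 0 233
[321.2214 119.1571] [ 15  16  14  14 140] [0.6249 0.1635 0.24  ] 0.05986586670329029 180.4678338585725
side red bbox 255 302 141 170
expected rim bbox [254.786 146.548] [303.2209 169.8797] hubtop [[278.4806 141.677 ]]
```

```bash
python3 -c "
from plant import job
print(job.close_job())"
```

```text
the job is handed in; nothing more can be done
None
```

The handwheel is seated fully home on the spindle; I cranked the valve open to its stop, backed it off about 88° by estimate, let go and handed the job in; no verdict came back.

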